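# Put the printing roller away in its case

## Robot

A 6-joint arm with a two-finger parallel gripper is mounted at the origin on the work surface. World frame = base frame: x ahead of the robot, y to its left, z up, the work surface at z = 0. Lengths are in m, angles in rad, forces in N, time in s.
With the tool pointing down it reaches from about 0.225 to 0.875 m from the base axis. Payload 3.4 kg.
Tool frame: the origin (TCP) lies between the finger pads; the fingertips stand 8 mm ahead of it and the grasp point (between the pads) lies 11 mm behind it; z points along the fingers, y is the line along which they close (so a half turn about z gives the same grasp; the last joint's range is limited). The gripper opens to 85 mm and grips with 20 to 120 N. Pads are 22 mm wide; open, the fingers measure 114 mm over their backs; the gripper's body (76 mm by 85 mm) begins 54 mm behind the grasp point. The pads swing forward as they close: fully open they stand 13 mm farther back than shut.
Start: joints at [-1.322, 0.276, 1.505, -0, 1.361, -0.121], TCP at [0.208, -0.536, 0.239] pointing down, gripper open.
Joint ranges: [-2.89, 2.89], [-0.75, 2.08], [0.22, 2.7], [-1.18, 4.32], [0.11, 2.71], [-2.7, 2.7]. Speed limits (rad/s): [2.57, 2.57, 3.14, 3.14, 3.14, 3.14].

## Interface

Orientations are given as a unit quaternion [w, x, y, z].
In Python, from rig import manip, optics, finder gives the robot as it stands.
- The arm moves only by the tool servo_tool, never from a script. Its argument "increments" is a list of rows, each a list of 7 numbers: the shift along the tool's x, y, z in cm, then the turn, a rotation vector about the tool's x, y, z in degrees, then the closure, from -1 (fully open) to 1 (shut). In form: [[x, y, z, rx, ry, rz, gripper], ...]. A call has exactly 5 rows; each row shifts and turns the commanded pose from where the row before left it, along the tool's axes as they then stand; what a row does not reach is not made up. A row lasts 1/10 s, in which the tool goes at most 50 mm and 8.59 degrees, less where a joint would pass 70% of its speed; a pose out of reach is approached as far as the arm can. A call is refused whole if a number of a shift passes 5 or a number of a turn 8.59, either way. A call with a gripper value outside its range is refused whole. The fingers move at their own pace and stop on an object; "squeeze" is the grip in N (left out, the last holds). Time passes only in rows, so rows that do not move let the fingers close, or fill a call up. It gives the time, the measured TCP pose, the force, the opening and the grip force at its end, in the units of the state.
- manip.get_state(): the state, without advancing time (a new reading comes with each control period).
- optics.get_image(name): name is "side" or "top"; returns the picture (384x512x3 uint8, red, green, blue); there is no depth.
- optics.get_calibration(name): a dict with "fov_y" (degrees; the focal length in pixels is half the picture's height over the tangent of half this angle, whatever the lens; pixels are square), "cx", "cy" (the principal point, pixels), "dist_coeffs" ([k1, k2, p1, p2, k3] as OpenCV has them; the pictures are not rectified), "world_to_cam" (4x4, takes a point from world to camera coordinates). Camera axes: x right, y down, z forward; pixel columns grow to the right and rows downward; lengths in m; the calibration is good to about 2 mm. A picture is of the moment at which its call begins. get_calibration takes no time and is no camera call.
- manip.sign_off(): hands the job in; it is judged then, once.
Trained networks look in the newest picture that a camera, given by its name, has taken for a name from the list of things; names that differ only in an ending like _2 or _b are one class to them, and where a whole thing is asked for, a point or a joint stands for the part that bears it (a point fixed in the world has none). Each returns a list of dicts, best first, with "p" (0 to 1); they miss things now and then, are a little off and sometimes report something else, mostly with a low value. They report only what shows in the picture. A call takes as long as a camera call.
- finder.silhouettes(label, camera): "region" (384x512 bool, what is visible of it) and "box" ([centre column, centre row, width, height] in pixels, round what is visible of it).
- finder.tip_of(label, camera): "at" ([column, row] in pixels: a listed point, or the origin of a listed thing).
The state is a dict: "clock": time; "qpos": joint angles; "qd": joint speeds; "effort": joint torques, N m; "position": TCP position; "ee_rot": TCP orientation; "contact_force": force on the tool from outside, world axes, zero at the start; "moment": the same for the moment, N m; "width": finger opening in m; "gripper_force": force on a finger pad.
Only numpy, scipy, OpenCV 4.12 (cv2) and the standard library are available. Lean on these libraries where they do the work, as an engineer would, in place of code of your own. Each camera call takes 0.05 s, during which the arm holds its last target. There are 200 camera calls.

## Task

The dry printing roller on the wooden board has to go back in its blue case. Open the case right back, lay the roller flat in the bed (handle between the two foam blocks, roller at the wide end; set it down, do not drop it), close the lid fully and then slide the yellow latch all the way over the lid's edge. Leave the tub, jar, paint bottle and lino block where they stand.

Things in the scene. Friction and masses are not known exactly. Their poses are not given: they have to be found in the camera images.
- case: Blue clamshell case fixed to the table, 114 (x) x 206 (y) x 40 mm without lid, 52 mm high shut, walls and floor 5 mm. Origin: centre of its underside. +x side: hinge (points roughly to the robot's left); -x side, the front: lid handle and latch; +y end: nearer the robot; z up. A fixed block in front of the case, 61 x 40 x 50 mm high at y -65 to -105 mm, carries the latch
- bed (a point): Where brayer_grip comes when the tool lies properly in the case: in the case's frame at x 0, y +22, z +22 mm; axes as the case's. The handle then points to the case's +y, between two grey foam blocks 20 mm high that leave a channel 46 mm wide (case y 55 to 98 mm); the roller points to -y. The rest of the inside is clear: 104 mm across x, down to y -98 mm
- lid (a joint): Angle of the lid, rad: 0 shut, grows as it opens, stop at 2.4. Stiff hinge (0.18 N m friction, lid 0.18 kg): the lid stays where it is left; it starts shut or somewhat ajar. Opened past about 2.2 it leaves room for a wide gripper over the case
- lid_hinge (a point): Point on the hinge axis at the middle of the lid, 57 mm to the case's +x of its centre and 40.5 mm over the case's underside; the hinge axis lies along the case's y
- lid_handle (a point): Centre of the round bar, 12 mm thick and 96 mm long, of the lid's black D-handle. The bar is parallel to the hinge, in the plane of the lid, 45 mm beyond its front edge: 159 mm from the hinge axis and 6 mm to the lid's upper side. Lid shut: in front of the case, 46.5 mm over the table. Pinched from above it can turn between the fingers while led round the hinge. Axes: the lid's
- latch (a joint): Travel of the yellow latch, m: 0 drawn back (lid free), grows as it slides to the case's +x over the lid's front edge, 0.026 fully home at its stop. Starts at 0 to 5 mm; stays where it is left (1.5 N friction). It goes home only when the lid is shut
- latch_knob (a point): Centre of the latch's upright yellow knob, 24 mm (case x, the slide's direction) x 30 mm x 34 mm high, its top 17 mm above this point, which is 79 mm over the table. It stands on a slider 44 x 30 mm whose top is 17 mm below this point; two steel tongues 8 mm thick reach from the slider towards the lid
- brayer_grip (a point): Centre of the grip on the printing roller's red handle: round, 28 mm thick, 104 mm long with a 34 mm end collar. Tool 170 mm long, 84 mm wide over the yoke, about 0.22 kg, balanced some 10 mm from here towards the roller. It lies level, this point 17 mm over the board, 27 mm over the table. x points to the roller, z up; the handle reaches from 63 mm behind to 39 mm ahead
- brayer_roller (a point): Centre of the black rubber roller, 34 mm thick and 70 mm long across the tool, 90 mm ahead of brayer_grip. Axes as brayer_grip
- brayer: The printing roller as a whole; origin under it, 25 mm ahead of brayer_grip and 17 mm lower, axes as brayer_grip
- board: Wooden board fixed to the table, 190 x 150 x 10 mm, on which the roller lies at the start; origin: centre of its underside
- tub: White plastic tub, 96 mm across, 60 mm high, open; origin: centre of its underside. Bystander
- jar: Glass jar with red cap, 72 mm across, 90 mm high; origin: centre of its underside. Bystander
- paint: Yellow paint bottle, 72 mm across, 200 mm high; origin: centre of its underside. Bystander
- lino: Lino printing block, 90 x 70 x 22 mm, grey on wood; origin: centre of its underside. Bystander

How it is judged:
On the way, in this order (a step that is already met when the one before it is completed fails the run):
1. the case is open (lid past 1.5 rad) (value of joint lid above 1.5 rad), for 0.1 s.
2. the roller lies in its bed, let go, with the case still open (x of brayer_grip in the frame of case between -0.014 and 0.014 m and y of brayer_grip in the frame of case between 0.002 and 0.042 m and z of brayer_grip in the frame of case between 0.014 and 0.028 m and y of brayer_roller in the frame of case between -0.11 and -0.04 m and angle between the x axis of brayer_grip and the y axis of case, either way round below 0.17 rad and angle between brayer_grip's own z axis and vertical below 0.15 rad and contact force between the fingers and brayer below 0.1 N and linear speed of brayer below 0.03 m/s and value of joint lid above 1 rad), for 0.2 s.
3. the lid is shut over the roller (value of joint lid below 0.05 rad and x of brayer_grip in the frame of case between -0.014 and 0.014 m and y of brayer_grip in the frame of case between 0.002 and 0.042 m and z of brayer_grip in the frame of case between 0.014 and 0.028 m and y of brayer_roller in the frame of case between -0.11 and -0.04 m and angle between the x axis of brayer_grip and the y axis of case, either way round below 0.17 rad and angle between brayer_grip's own z axis and vertical below 0.15 rad), for 0.2 s.
4. the latch is home over the shut lid (value of joint lid below 0.05 rad and value of joint latch above 0.02 m), for 0.2 s.
At the end, for the whole second after the job is handed in: The roller lies flat at rest in the case (grip within 14 mm across and 20 mm along of its place, axis within 0.17 rad, roller at the wide end), the lid is shut (below 0.05 rad), the latch is home (at least 20 of 26 mm), and nothing is held (all of step 4 and x of brayer_grip in the frame of case between -0.014 and 0.014 m and y of brayer_grip in the frame of case between 0.002 and 0.042 m and z of brayer_grip in the frame of case between 0.014 and 0.028 m and y of brayer_roller in the frame of case between -0.11 and -0.04 m and angle between the x axis of brayer_grip and the y axis of case, either way round below 0.17 rad and angle between brayer_grip's own z axis and vertical below 0.15 rad and linear speed of brayer below 0.02 m/s and contact force between the fingers and anything else below 0.1 N); the robot touches nothing.
It fails at once if the roller falls or is thrown: it moves faster than 0.6 m/s while the gripper does not hold it (linear speed of brayer above 0.6 m/s and contact force between the fingers and brayer below 0.1 N).
It fails at once if the tub is shifted by more than 30 mm or tipped over (distance of tub from where it was at the start of the episode above 0.03 m or angle between tub's own z axis and vertical above 0.5 rad).
It fails at once if the jar is shifted by more than 30 mm or tipped over (distance of jar from where it was at the start of the episode above 0.03 m or angle between jar's own z axis and vertical above 0.5 rad).
It fails at once if the paint bottle is shifted by more than 30 mm or tipped over (distance of paint from where it was at the start of the episode above 0.03 m or angle between paint's own z axis and vertical above 0.5 rad).
It fails at once if the lino block is shifted by more than 30 mm or tipped over (distance of lino from where it was at the start of the episode above 0.03 m or angle between lino's own z axis and vertical above 0.5 rad).
It also fails if it takes over 72 s, if anything falls off the work surface, if the arm or the gripper's body presses on something with over 40 N, if the wrist force passes 120 N, or if a joint passes its speed limit or range.

## Working session

There is one attempt and no reset: what is moved stays moved. The work goes in short steps, Python scripts to look and compute and a tool call to move; the robot and the scene stay as the last step left them, time stands still between calls to the robot, and variables do not carry over. Pictures are saved under pics/ and viewed, at most 11 in all, crops included, and the job is handed in when it is done.

Besides the shell and the picture viewer there is one more tool, called after ">>>" in YAML: its name, and indented under it one key for each argument. servo_tool: Moves the arm, as the interface text tells. Its arguments: {"type":"object","properties":{"increments":{"type":"array","items":{"type":"array","items":{"type":"number"}}},"squeeze":{"type":"number"}},"required":["increments"]}

```bash
ls; mkdir -p pics; cat > h.py <<'E'
import numpy as np, cv2
from rig import manip, optics, finder
def cal(c):
    k=optics.get_calibration(c); f=192/np.tan(np.radians(k["fov_y"])/2)
    return np.array([[f,0,k["cx"]],[0,f,k["cy"]],[0,0,1]]),np.array(k["dist_coeffs"],float),np.array(k["world_to_cam"])
def ray(c,px):
    K,D,T=cal(c); u=cv2.undistortPoints(np.array([[px]],float),K,D)[0,0]
    R=T[:3,:3]; return -R.T@T[:3,3], R.T@np.array([u[0],u[1],1])
def atz(c,px,z):
    o,d=ray(c,px); return o+d*(z-o[2])/d[2]
def tri(p1,p2):
    A=np.zeros((3,3));b=np.zeros(3)
    for c,p in (("side",p1),("top",p2)):
        o,d=ray(c,p); d=d/np.linalg.norm(d); M=np.eye(3)-np.outer(d,d); A+=M;b+=M@o
    return np.linalg.solve(A,b)
def proj(c,P):
    K,D,T=cal(c); return cv2.projectPoints(np.array(P,float).reshape(-1,1,3),cv2.Rodrigues(T[:3,:3])[0],T[:3,3],K,D)[0].reshape(-1,2)
def snap(name):
    ims=[cv2.cvtColor(optics.get_image(c),cv2.COLOR_RGB2BGR) for c in ("side","top")]
    for c,i in zip(("side","top"),ims): cv2.imwrite(f"pics/{name}_{c}.png",i)
def tips(names,cams=("side","top")):
    out={}
    for n in names:
        for c in cams:
            r=finder.tip_of(n,c)
            out[n,c]=[(np.round(x["at"],1).tolist(),round(x["p"],2)) for x in r[:2]]
    return out
E
python3 - <<'E'
from h import *
snap("a")
a=cv2.imread("pics/a_side.png");b=cv2.imread("pics/a_top.png")
cv2.imwrite("pics/a.png",cv2.resize(np.vstack([a,b]),(800,1200))[:])
Z={"case":0,"lid_hinge":.0405,"lid_handle":.0465,"latch_knob":.079,"brayer_grip":.027,"brayer_roller":.027,"board":0,"tub":0,"jar":0,"paint":0,"lino":0}
t=tips(Z)
for n,z in Z.items():
    s,p=t[n,"side"],t[n,"top"]
    print(n,s,p)
    for c,v in(("side",s),("top",p)):
        if v: print("   ",c,np.round(atz(c,v[0][0],z),4))
    if s and p: print("    tri",np.round(tri(s[0][0],p[0][0]),4))
print(manip.get_state())
E
```

```text
pics
case [([257.6, 250.5], 0.83)] [([213.7, 203.7], 0.64)]
    side [0.5622 0.1009 0.    ]
    top [0.5546 0.0926 0.    ]
    tri [ 0.5592  0.0939 -0.0055]
lid_hinge [([284.2, 240.0], 0.89), ([270.2, 178.7], 0.36)] [([210.4, 220.0], 0.95), ([219.2, 201.9], 0.7)]
    side [0.4969 0.0971 0.0405]
    top [0.4969 0.0972 0.0405]
    tri [0.4969 0.0972 0.0406]
lid_handle [([228.5, 208.1], 0.77)] []
    side [ 0.6634 -0.0035  0.0465]
latch_knob [([209.6, 233.7], 0.72)] [([194.8, 166.2], 0.6), ([302.6, 215.5], 0.53)]
    side [0.6655 0.1583 0.079 ]
    top [0.6764 0.1492 0.079 ]
    tri [0.6731 0.1494 0.0721]
brayer_grip [([298.8, 182.1], 0.67)] [([302.5, 218.9], 0.87)]
    side [ 0.4967 -0.216   0.027 ]
    top [ 0.5052 -0.2192  0.027 ]
    tri [ 0.5011 -0.2198  0.0246]
brayer_roller [([270.0, 177.5], 0.83)] [([298.7, 196.2], 0.75), ([219.6, 175.8], 0.15)]
    side [ 0.5885 -0.2266  0.027 ]
    top [ 0.5836 -0.2056  0.027 ]
    tri [ 0.5838 -0.2042  0.0397]
board [([289.4, 188.9], 0.62)] [([302.6, 218.6], 0.74)]
    side [ 0.5245 -0.2148  0.    ]
    top [ 0.5065 -0.2225  0.    ]
    tri [
[... 651 characters left out ...]
3196 -0.0162]
{'clock': 1.2, 'qpos': array([-1.32201462e+00,  2.75892213e-01,  1.50489631e+00, -5.00296793e-06,
        1.36068985e+00, -1.21016774e-01]), 'qd': array([ 0.00070438,  0.0002279 ,  0.00130252,  0.00091227,  0.00052985,
       -0.00057305]), 'effort': array([ 1.24624559e-03, -4.16667330e+01, -2.46095771e+01, -2.38284028e-04,
        1.58389225e-04, -4.24484298e-06]), 'position': array([ 0.20781423, -0.53617183,  0.23933393]), 'ee_rot': array([5.71801277e-05, 9.82954683e-01, 1.83848003e-01, 1.20628110e-06]), 'contact_force': array([-0.39365307, -0.79655393, -0.40100451]), 'moment': array([-0.03817259,  0.00292539,  0.0089841 ]), 'gripper_force': 0.0, 'width': 0.08512567040111325}
```

View pics/a_side.png

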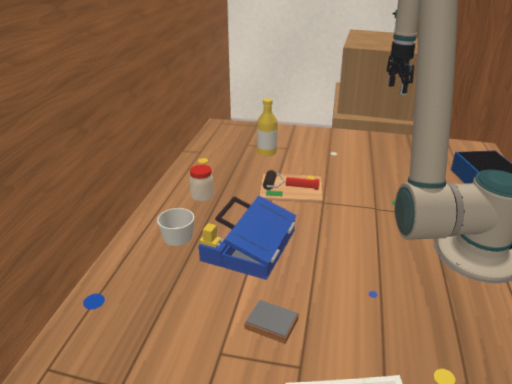

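View pics/a_top.png

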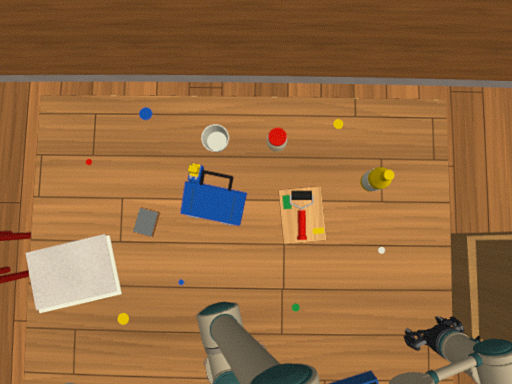

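The side view shows the case at about (250,240), with the lid slightly ajar, the D-handle at (235,210), the yellow latch at (209,235), and the roller on its board at (290,182). In the top view the case is at (213,200) with its hinge edge toward the robot, and the roller is at (302,212), pointing away from the robot. Next I'll refine the poses by fitting models to the masks.

```bash
cat > fit.py <<'E'
from h import *
from scipy.optimize import minimize
S=8
def box(x0,x1,y0,y1,z0,z1): return np.array([[x,y,z] for x in(x0,x1) for y in(y0,y1) for z in(z0,z1)],float)/1000
def place(P,x,y,yaw): c,s=np.cos(yaw),np.sin(yaw); return P@np.array([[c,-s,0],[s,c,0],[0,0,1]]).T+[x,y,0]
def lidpts(P,th):  # P rel. hinge, closed; opening about case y so -x side rises
    c,s=np.cos(th),np.sin(th); return np.c_[P[:,0]*c+P[:,2]*s,P[:,1],-P[:,0]*s+P[:,2]*c]+[.057,0,.0405]
def raster(c,hulls,r):
    m=np.zeros(((r[3]-r[1])*S,(r[2]-r[0])*S),np.uint8)
    for P in hulls:
        q=cv2.convexHull(((proj(c,P)-r[:2]+.5)*S).astype(np.float32)); cv2.fillConvexPoly(m,q.astype(np.int32),255)
    return cv2.resize(m,None,fx=1/S,fy=1/S,interpolation=cv2.INTER_AREA)/255.
def casehulls(p):
    x,y,yaw,th=p
    return [place(h,x,y,yaw) for h in (box(-57,57,-103,103,0,40),box(-118,-57,-105,-65,0,50),lidpts(box(-114,0,-103,103,0,11.5),th))]
def fit(hf,p0,masks,rois,scale):
    def cost(q):
        p=p0+q*scale
        return sum(np.abs(raster(c,hf(p),rois[c])-masks[c]).sum() for c in masks)
    best=None
    for k in range(3):
        q0=np.zeros(len(p0)) if best is None else best.x
        sim=np.vstack([q0]+[q0+e for e in np.eye(len(p0))*(1 if k%2==0 else -1)])
        best=minimize(cost,q0,method="Nelder-Mead",options=dict(initial_simplex=sim,maxiter=250,xatol=.01,fatol=.2))
    return p0+best.x*scale,best.fun
def load(c,f): return cv2.imread(f"pics/{f}_{c}.png")
def hsv(c,f): return cv2.cvtColor(load(c,f),cv2.COLOR_BGR2HSV).astype(int)
E
cat > m.py <<'E'
from fit import *
rois={"side":(185,180,320,290),"top":(165,150,265,245)}
M={}
for c in rois:
    h=hsv(c,"a"); m=(h[...,0]>100)&(h[...,0]<130)&(h[...,1]>140); r=rois[c]
    M[c]=m[r[1]:r[3],r[0]:r[2]].astype(float)
p0=np.array([.555,.09,np.pi-.18,.25])
for ms in (M,{"side":M["side"]},{"top":M["top"]}):
    p,f=fit(casehulls,p0,ms,rois,np.array([.01,.01,.1,.15])); print("case",np.round(p,4),round(f,1),sum(m.sum() for m in ms.values()))
    if ms is M: np.save("case.npy",p)
p=np.load("case.npy")
bar=place(lidpts(np.array([[-.159,0,.0055],[-.159,.048,.0055],[-.159,-.048,.0055]]),p[3]),*p[:3])
print("bar",np.round(bar,4))
# yellow knob
kn=lambda q:[place(box(q[0]*1000-12,q[0]*1000+12,-100,-70,62,96),*p[:3])]
for c in rois: print(c,[ (q,np.round(proj(c,place(np.array([[q,-.085,.079]]),*p[:3]))[0],1)) for q in(-.07,-.08,-.09,-.1)])
# brayer
def bh(q):
    t=np.linspace(0,2*np.pi,16); cyl=lambda x0,x1,R:np.array([[x,R*np.cos(a),R*np.sin(a)+.027] for x in(x0,x1) for a in t])
    return [place(cyl(-.063,.039,.014),*q)]
rb={"side":(250,160,340,210),"top":(270,180,335,250)}; R={}
for c in rb:
    h=hsv(c,"a"); m=((h[...,0]<8)|(h[...,0]>172))&(h[...,1]>150); r=rb[c]; R[c]=m[r[1]:r[3],r[0]:r[2]].astype(float)
for ms in (R,{"side":R["side"]},{"top":R["top"]}):
    q,f=fit(bh,np.array([.503,-.2195,.05]),ms,rb,np.array([.01,.01,.1])); print("brayer",np.round(q,4),round(f,1),sum(m.sum() for m in ms.values()))
    if ms is R: qb=q
print("roller px",[(c,np.round(proj(c,place(np.array([[.09,0,.027]]),*qb)),1)) for c in rb])
# overlay
for c in rois:
    im=cv2.resize(load(c,"a"),None,fx=4,fy=4,interpolation=cv2.INTER_NEAREST)
    for H in casehulls(p)+bh(qb):
        cv2.polylines(im,[cv2.convexHull(((proj(c,H)+.5)*4).astype(np.float32)).astype(int)],True,(255,255,255),1)
    for b in proj(c,bar): cv2.circle(im,tuple(int(v*4+2) for v in b),4,(0,255,0),-1)
    r=(180,140,340,290); cv2.imwrite(f"pics/ov_{c}.png",im[r[1]*4:r[3]*4,r[0]*4:r[2]*4])
cv2.imwrite("pics/ov.png",cv2.resize(np.hstack([cv2.imread("pics/ov_side.png"),cv2.imread("pics/ov_top.png")]),(800,375)))
E
python3 m.py
```

```text
case [0.5584 0.0859 2.9647 0.2611] 1255.3 5674.0
case [0.5624 0.0812 2.974  0.1239] 878.1 3580.0Traceback (most recent call last):
  File "m.py", line 9, in <module>
    p,f=fit(casehulls,p0,ms,rois,np.array([.01,.01,.1,.15])); print("case",np.round(p,4),round(f,1),sum(m.sum() for m in ms.values()))
        ~~~^^^^^^^^^^^^^^^^^^^^^^^^^^^^^^^^^^^^^^^^^^^^^^^^^
  File "fit.py", line 24, in fit
    best=minimize(cost,q0,method="Nelder-Mead",options=dict(initial_simplex=sim,maxiter=250,xatol=.01,fatol=.2))
    res = _minimize_neldermead(fun, x0, args, callback, bounds=bounds,
                               **options)
    fxr = func(xr)
    fx = function(np.copy(x), *(wrapper_args + args))
  File "fit.py", line 19, in cost
    return sum(np.abs(raster(c,hf(p),rois[c])-masks[c]).sum() for c in masks)
  File "fit.py", line 19, in <genexpr>
    return sum(np.abs(raster(c,hf(p),rois[c])-masks[c]).sum() for c in masks)
                      ~~~~~~^^^^^^^^^^^^^^^^^
  File "fit.py", line 11, in raster
    q=cv2.convexHull(((proj(c,P)-r[:2]+.5)*S).astype(np.float32)); cv2.fillConvexPoly(m,q.astype(np.int32),255)
                       ~~~~^^^^^
  File "h.py", line 17, in proj
    K,D,T=cal(c); return cv2.projectPoints(np.array(P,float).reshape(-1,1,3),cv2.Rodrigues(T[:3,:3])[0],T[:3,3],K,D)[0].reshape(-1,2)
          ~~~^^^
  File "h.py", line 4, in cal
    k=optics.get_calibration(c); f=192/np.tan(np.radians(k["fov_y"])/2)
ValueError: time passes only in moves, steps and waits
```

```bash
sed -i 's/^def cal(c):/import functools\n@functools.cache\ndef cal(c):/' h.py
sed -i 's/^p0=/for c in M: cv2.imwrite(f"pics\/mask_{c}.png",M[c]*255)\np0=/; s/{"top":M\["top"\]}):/{"top":M["top"]}):\n    if "side" not in ms: continue/' m.py
python3 - <<'E'
from fit import *
print([hsv("side","a")[y,x].tolist() for y,x in((225,265),(245,255),(262,235),(255,215),(230,240))],[hsv("top","a")[y,x].tolist() for y,x in((205,215),(190,190),(180,195))])
E
time python3 m.py
```

```text
[[111, 166, 166], [110, 158, 147], [112, 152, 119], [113, 151, 118], [110, 165, 168]] [[107, 215, 160], [106, 226, 160], [109, 186, 169]]
case [0.5584 0.0859 2.9647 0.2611] 1255.3 5674.0
case [0.5624 0.0812 2.974  0.1239] 878.1 3580.0
bar [[0.6521 0.0691 0.0869]
 [0.6437 0.0218 0.0869]
 [0.6606 0.1164 0.0869]]
side [(-0.07, array([219.3, 234.7])), (-0.08, array([215.5, 233.7])), (-0.09, array([211.6, 232.7])), (-0.1, array([207.8, 231.8]))]
top [(-0.07, array([192.1, 176.2])), (-0.08, array([192.7, 173.3])), (-0.09, array([193.3, 170.4])), (-0.1, array([193.9, 167.5]))]
brayer [ 0.4982 -0.2157  0.0213] 65.5 507.0
brayer [ 0.4986 -0.2153  0.0135] 38.6 281.0
brayer [ 0.498  -0.2158  0.0127] 26.8 226.0
roller px [('side', array([[269.4, 179.5]])), ('top', array([[301.1, 194.9]]))][ WARN:0@0.207] global loadsave.cpp:1063 imwrite_ Unsupported depth image for selected encoder is fallbacked to CV_8U.

real	0m0.966s
user	0m1.478s
sys	0m0.096s
```

View pics/ov.png

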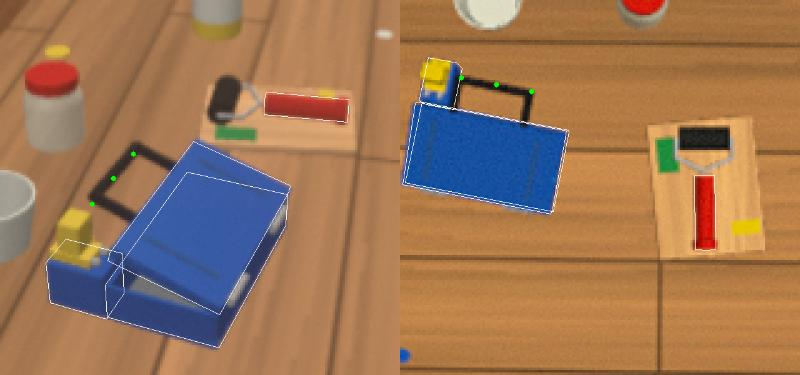

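The overlay fits well. The lid is about 0.26 rad open, the bar centre is at (0.652, 0.069, 0.087), and the case yaw is 2.965. I'll turn the tool so the fingers close across the bar, then fly above it with the gripper part closed.

>>> servo_tool:
  increments:
    - [0, 0, 0, 0, 0, -8.4, 0.3]
    - [0, 0, 0, 0, 0, -8.4, 0.3]
    - [0, 0, 0, 0, 0, -8.4, 0.3]
    - [0, 0, 0, 0, 0, -8.4, 0.3]
    - [0, 0, 0, 0, 0, -8.4, 0.3]
  squeeze: 40

```text
clock: 1.7
position: [0.2078, -0.5362, 0.2393]
ee_rot: [0.0, 0.85, 0.526, -0.0]
contact_force: [-0.5, 1.0, 0.4]
width: 0.0299
gripper_force: 0.0
```

>>> servo_tool:
  increments:
    - [0, 0, 0, 0, 0, -8.4, 0.3]
    - [0, 0, 0, 0, 0, -8.4, 0.3]
    - [4.2, 2.05, 0.5, 0, 0, 0, 0.3]
    - [4.2, 2.05, 0.5, 0, 0, 0, 0.3]
    - [4.2, 2.05, 0.5, 0, 0, 0, 0.3]

```text
clock: 2.2
position: [0.2909, -0.4217, 0.2241]
ee_rot: [0.0, 0.767, 0.642, 0.0]
contact_force: [1.3, 0.2, -0.2]
width: 0.0298
gripper_force: 0.0
```

>>> servo_tool:
  increments:
    - [4.2, 2.05, 0.5, 0, 0, 0, 0.3]
    - [4.2, 2.05, 0.5, 0, 0, 0, 0.3]
    - [4.2, 2.05, 0.5, 0, 0, 0, 0.3]
    - [4.2, 2.05, 0.5, 0, 0, 0, 0.3]
    - [4.2, 2.05, 0.5, 0, 0, 0, 0.3]

```text
clock: 2.7
position: [0.4287, -0.2322, 0.1994]
ee_rot: [0.001, 0.766, 0.643, 0.0]
contact_force: [0.0, -0.0, -0.3]
width: 0.03
gripper_force: 0.0
```

>>> servo_tool:
  increments:
    - [4.2, 2.05, 0.5, 0, 0, 0, 0.3]
    - [4.2, 2.05, 0.5, 0, 0, 0, 0.3]
    - [4.2, 2.05, 0.5, 0, 0, 0, 0.3]
    - [4.2, 2.05, 0.5, 0, 0, 0, 0.3]
    - [4.2, 2.05, 0.5, 0, 0, 0, 0.3]

```text
clock: 3.2
position: [0.5662, -0.0431, 0.1743]
ee_rot: [0.0, 0.766, 0.643, 0.0]
contact_force: [0.1, -0.7, 0.5]
width: 0.0295
gripper_force: 0.0
```

```bash
sed -i 's/>140)/>115)/' m.py; cat >> h.py <<'E'
from scipy.spatial.transform import Rotation as Ro
def Rt(): 
    s=manip.get_state(); return Ro.from_quat(s["ee_rot"],scalar_first=True).as_matrix(), s["position"]
def delta(T,yaw_y=None):
    R,p=Rt(); d=R.T@(np.array(T)-p)*100
    a=np.degrees(np.arctan2(R[1,1],R[0,1])); print("delta cm",np.round(d,2),"tool y azimuth",round(a,1), "tool z",np.round(R[:,2],3))
def c2w(P):
    x,y,yaw=np.load("case.npy")[:3]; c,s=np.cos(yaw),np.sin(yaw); P=np.array(P)
    return np.array([x+c*P[0]-s*P[1],y+s*P[0]+c*P[1],P[2]])
def bar(th,y=0,off=.011):  # TCP target for pads on the bar
    return c2w([.057-.159*np.cos(th)+.0055*np.sin(th),y,.0405+.159*np.sin(th)+.0055*np.cos(th)-off])
E
python3 m.py 2>/dev/null; python3 - <<'E'
from h import *
th=np.load("case.npy")[3]; print(np.load("case.npy"))
delta(bar(th)); delta(bar(th)+[0,0,.06])
a=np.array([bar(t) for t in np.linspace(th,2.34,16)])
R,_=Rt(); print(np.round(np.diff(a,axis=0)@R*100,1).tolist())
E
```

```text
case [0.5582 0.0864 2.9628 0.265 ] 960.0 5994.0
case [0.5606 0.0841 2.9682 0.2137] 641.0 3877.0
bar [[0.6517 0.0695 0.0874]
 [0.6432 0.0223 0.0874]
 [0.6602 0.1167 0.0874]]
side [(-0.07, array([219.3, 234.8])), (-0.08, array([215.4, 233.8])), (-0.09, array([211.6, 232.8])), (-0.1, array([207.8, 231.9]))]
top [(-0.07, array([192. , 176.3])), (-0.08, array([192.6, 173.3])), (-0.09, array([193.2, 170.4])), (-0.1, array([193.8, 167.6]))]
brayer [ 0.4982 -0.2157  0.0213] 65.5 507.0
brayer [ 0.4986 -0.2153  0.0135] 38.6 281.0
brayer [ 0.498  -0.2158  0.0127] 26.8 226.0
roller px [('side', array([[269.4, 179.5]])), ('top', array([[301.1, 194.9]]))]
[0.55820775 0.08640907 2.96277585 0.26497919]
delta cm [12.57  6.46  9.78] tool y azimuth -10.0 tool z [ 0.001 -0.    -1.   ]
delta cm [12.57  6.46  3.78] tool y azimuth -10.0 tool z [ 0.001 -0.    -1.   ]
[[0.0, -0.8, -2.1], [0.0, -1.1, -1.9], [0.0, -1.3, -1.8], [0.0, -1.6, -1.6], [0.0, -1.8, -1.3], [0.0, -1.9, -1.1], [0.0, -2.0, -0.8], [0.0, -2.1, -0.5], [0.0, -2.2, -0.2], [0.0, -2.2, 0.1], [0.0, -2.2, 0.4], [0.0, -2.1, 0.7], [0.0, -2.0, 1.0], [0.0, -1.8, 1.2], [0.0, -1.6, 1.5]]
```

View pics/ov.png

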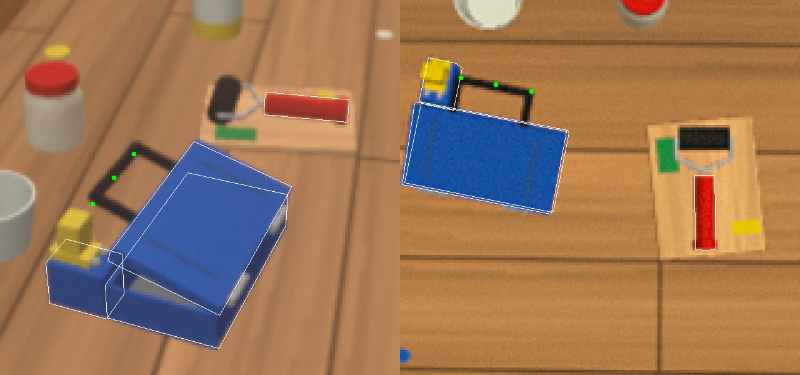

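The refit agrees, and the green dots sit on the handle bar. I'll descend on the bar and pinch it.

>>> servo_tool:
  increments:
    - [4.2, 2.15, 0.9, 0, 0, 0, 0.3]
    - [4.2, 2.15, 0.9, 0, 0, 0, 0.3]
    - [4.2, 2.15, 0.9, 0, 0, 0, 0.3]
    - [0, 0, 3.5, 0, 0, 0, 0.3]
    - [0, 0, 3.5, 0, 0, 0, 0.3]

```text
clock: 3.7
position: [0.6524, 0.0698, 0.0769]
ee_rot: [0.001, 0.765, 0.644, 0.001]
contact_force: [-0.4, -0.1, -0.2]
width: 0.0299
gripper_force: 0.0
```

>>> servo_tool:
  increments:
    - [0, 0, 0, 0, 0, 0, 0.6]
    - [0, 0, 0, 0, 0, 0, 0.8]
    - [0, 0, 0, 0, 0, 0, 1]
    - [0, 0, 0, 0, 0, 0, 1]
    - [0, 0, 0, 0, 0, 0, 1]

```text
clock: 4.2
position: [0.6463, 0.0686, 0.0771]
ee_rot: [-0.004, 0.767, 0.642, -0.003]
contact_force: [-6.5, 2.4, -5.7]
width: 0.0107
gripper_force: 38.8
```

>>> servo_tool:
  increments:
    - [0, -0.6, 0, 0, 0, 0, 1]
    - [0, -0.8, -2.1, 0, 0, 0, 1]
    - [0, -1.1, -1.9, 0, 0, 0, 1]
    - [0, -1.3, -1.8, 0, 0, 0, 1]
    - [0, 0, 0, 0, 0, 0, 1]

```text
clock: 4.7
position: [0.6078, 0.0761, 0.1368]
ee_rot: [-0.003, 0.766, 0.642, -0.002]
contact_force: [-6.5, 3.5, -7.9]
width: 0.0109
gripper_force: 39.6
```

```bash
python3 - <<'E'
from h import *
snap("b")
im=cv2.imread("pics/b_side.png"); im2=cv2.imread("pics/b_top.png")
a=cv2.resize(im[120:290,170:330],None,fx=2.5,fy=2.5);b=cv2.resize(im2[120:290,150:310],None,fx=2.5,fy=2.5)
cv2.imwrite("pics/b.png",np.hstack([a,b])); s=manip.get_state(); print(s["contact_force"],s["moment"],s["width"],s["gripper_force"],s["position"])
E
```

```text
[-6.36114551  4.09844131 -6.98678703] [ 0.48645565  0.83592924 -0.15180024] 0.010877350941505735 39.62124824523926 [0.60891847 0.07582336 0.13566687]
```

View pics/b.png

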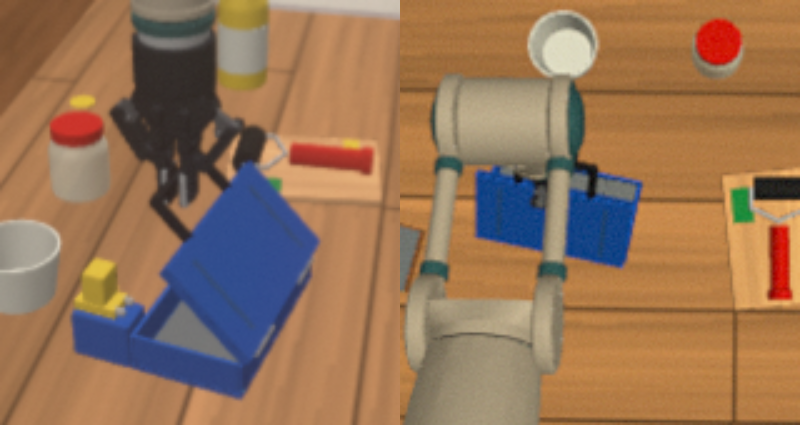

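The pinch holds and the lid follows, now at about 0.75 rad. In the picture the bar is at the fingertips, near (170,205) in the left crop. I'll lead it on round the arc.

>>> servo_tool:
  increments:
    - [0, -1.9, -1.6, 0, 0, 0, 1]
    - [0, -2.2, -1.3, 0, 0, 0, 1]
    - [0, -2.3, -0.9, 0, 0, 0, 1]
    - [0, -2.5, -0.5, 0, 0, 0, 1]
    - [0, -2.5, -0.1, 0, 0, 0, 1]

```text
clock: 5.3
position: [0.5044, 0.0959, 0.183]
ee_rot: [0.003, 0.767, 0.642, 0.006]
contact_force: [3.3, 4.9, 5.1]
width: 0.0111
gripper_force: 39.9
```

>>> servo_tool:
  increments:
    - [0, -2.5, 0.3, 0, 0, 0, 1]
    - [0, -2.4, 0.6, 0, 0, 0, 1]
    - [0, -2.3, 1.0, 0, 0, 0, 1]
    - [0, 0, 0, 0, 0, 0, 1]
    - [0, 0, 0, 0, 0, 0, 1]

```text
clock: 5.8
position: [0.4298, 0.1098, 0.1634]
ee_rot: [-0.001, 0.767, 0.642, 0.004]
contact_force: [-4.7, 7.8, 8.0]
width: 0.0107
gripper_force: 41.6
```

>>> servo_tool:
  increments:
    - [0.3, -1.9, 1.3, 0, 0, 0, 1]
    - [0, -1.7, 1.3, 0, 0, 0, 1]
    - [0, -1.4, 1.3, 0, 0, 0, 1]
    - [0, 0, 0, 0, 0, 0, 1]
    - [0, 0, 0, 0, 0, 0, 1]

```text
clock: 6.3
position: [0.3824, 0.1189, 0.1236]
ee_rot: [0.001, 0.766, 0.642, 0.002]
contact_force: [-2.4, 1.0, 7.6]
width: 0.0106
gripper_force: 43.0
```

```bash
python3 - <<'E'
from h import *
s=manip.get_state(); print(s["contact_force"],s["position"])
h=c2w([.057,0,.0405]); p=s["position"]+[0,0,.018]; ax=(c2w([1,0,0])-c2w([0,0,0])); l=(p-h)@ax; z=p[2]-h[2]; print(l,z,np.hypot(l,z),"lid",np.arctan2(z,-l)-.035)
E
```

```text
[-2.42101574  0.97056005  7.61891879] [0.38236659 0.1188998  0.12356141]
0.12181631914728548 0.10106140528736313 0.1582802048559768 lid 2.414049126471654
```

The lid is open at about 2.4 rad. I'll release it, lift, and go to the roller.

>>> servo_tool:
  increments:
    - [0, 0, 0, 0, 0, 0, 0.4]
    - [0, 0, 0, 0, 0, 0, 0.3]
    - [0, 0, -2, 0, 0, 0, 0.3]
    - [0, 0, -4, 0, 0, 0, 0.3]
    - [0, 0, -4, 0, 0, 0, 0.3]

```text
clock: 6.8
position: [0.381, 0.1183, 0.2221]
ee_rot: [-0.0, 0.766, 0.643, -0.001]
contact_force: [1.5, -0.6, -0.7]
width: 0.03
gripper_force: 0.0
```

>>> servo_tool:
  increments:
    - [0, 0, 0, 0, 0, 7.9, -0.5]
    - [0, 0, 0, 0, 0, 7.9, -0.5]
    - [0, 0, 0, 0, 0, 7.9, -0.5]
    - [0, 0, 0, 0, 0, 7.9, -0.5]
    - [0, 0, 0, 0, 0, 7.9, -0.5]

```text
clock: 7.3
position: [0.3816, 0.1184, 0.2214]
ee_rot: [0.0, 0.939, 0.343, 0.0]
contact_force: [0.4, -0.3, 0.1]
width: 0.0646
gripper_force: 0.0
```

>>> servo_tool:
  increments:
    - [0, 0, 0, 0, 0, 7.9, -0.5]
    - [0, 0, 0, 0, 0, 7.9, -0.5]
    - [0, 0, 0, 0, 0, 7.9, -0.5]
    - [0, 0, 0, 0, 0, 7.9, -0.5]
    - [0, 0, 0, 0, 0, 7.9, -0.5]

```text
clock: 7.8
position: [0.3816, 0.1184, 0.2213]
ee_rot: [0.0, 1.0, 0.006, 0.0]
contact_force: [-0.5, -0.5, -0.6]
width: 0.0639
gripper_force: 0.0
```

>>> servo_tool:
  increments:
    - [1.7, 4.6, 0.9, 0, 0, 0, -0.5]
    - [1.7, 4.6, 0.9, 0, 0, 0, -0.5]
    - [1.7, 4.6, 0.9, 0, 0, 0, -0.5]
    - [1.7, 4.6, 0.9, 0, 0, 0, -0.5]
    - [1.7, 4.6, 0.9, 0, 0, 0, -0.5]

```text
clock: 8.3
position: [0.471, -0.1122, 0.1761]
ee_rot: [0.0, 1.0, 0.008, 0.0]
contact_force: [1.9, 1.1, 0.7]
width: 0.064
gripper_force: 0.0
```

```bash
python3 - <<'E'
from h import *
delta([.508,-.2155,.12])
E
```

```text
delta cm [ 3.52 10.39  5.61] tool y azimuth -89.0 tool z [ 0.001 -0.    -1.   ]
```

>>> servo_tool:
  increments:
    - [1.2, 3.5, 1.9, 0, 0, 0, -0.5]
    - [1.2, 3.5, 1.9, 0, 0, 0, -0.5]
    - [1.1, 3.4, 1.9, 0, 0, 0, -0.5]
    - [0, 0, 3, 0, 0, 0, -0.5]
    - [0, 0, 3, 0, 0, 0, -0.5]

```text
clock: 8.8
position: [0.5079, -0.2154, 0.0583]
ee_rot: [0.001, 1.0, 0.008, 0.001]
contact_force: [-0.6, 1.6, 0.1]
width: 0.0642
gripper_force: 0.0
```

```bash
python3 - <<'E'
from h import *
delta([.508,-.2155,.024])
snap("c")
im=cv2.imread("pics/c_side.png"); im2=cv2.imread("pics/c_top.png")
a=cv2.resize(im[130:290,180:340],None,fx=2.5,fy=2.5);b=cv2.resize(im2[160:320,190:350],None,fx=2.5,fy=2.5)
cv2.imwrite("pics/c.png",np.hstack([a,b]))
E
```

```text
delta cm [0.01 0.01 3.43] tool y azimuth -89.1 tool z [ 0.001 -0.001 -1.   ]
```

View pics/c.png

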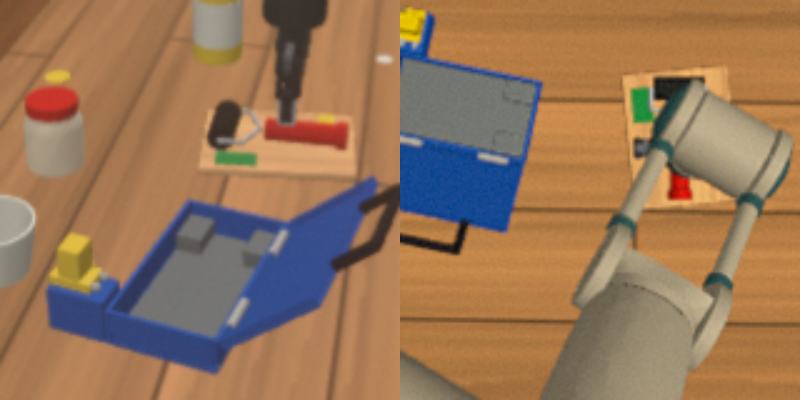

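The case is open, with the foam blocks at its right end, around (195,235) and (262,245) in the left crop. The fingers straddle the red handle at (287,118), so I'll descend and grip.

>>> servo_tool:
  increments:
    - [0, 0, 2, 0, 0, 0, -0.5]
    - [0, 0, 1.3, 0, 0, 0, -0.5]
    - [0, 0, 0, 0, 0, 0, -0.5]
    - [0, 0, 0, 0, 0, 0, 0]
    - [0, 0, 0, 0, 0, 0, 0.3]

```text
clock: 9.4
position: [0.5081, -0.2137, 0.0278]
ee_rot: [0.001, 1.0, 0.009, 0.001]
contact_force: [0.5, -0.0, -0.7]
width: 0.0356
gripper_force: 0.0
```

>>> servo_tool:
  increments:
    - [0, 0, 0, 0, 0, 0, 0.6]
    - [0, 0, 0, 0, 0, 0, 0.8]
    - [0, 0, 0, 0, 0, 0, 0.8]
    - [0, 0, 0, 0, 0, 0, 0.8]
    - [0, 0, 0, 0, 0, 0, 0.8]

```text
clock: 9.9
position: [0.5082, -0.2141, 0.028]
ee_rot: [0.001, 1.0, 0.009, 0.002]
contact_force: [-0.6, -0.1, 6.9]
width: 0.0265
gripper_force: 39.1
```

>>> servo_tool:
  increments:
    - [0, 0, 0, 0, 0, 0, 1]
    - [0, 0, -1, 0, 0, 0, 1]
    - [0, 0, -1, 0, 0, 0, 1]
    - [0, 0, -2, 0, 0, 0, 1]
    - [0, 0, 0, 0, 0, 0, 1]
  squeeze: 60

```text
clock: 10.4
position: [0.5088, -0.2141, 0.0689]
ee_rot: [0.001, 1.0, 0.009, 0.002]
contact_force: [0.8, -0.6, -2.6]
width: 0.0257
gripper_force: 59.6
```

```bash
python3 - <<'E'
from h import *
s=manip.get_state(); print(s["contact_force"],s["moment"],s["position"],s["width"])
snap("d")
im=cv2.imread("pics/d_side.png")
cv2.imwrite("pics/d.png",cv2.resize(im[120:220,220:350],None,fx=5,fy=5,interpolation=cv2.INTER_CUBIC))
E
```

```text
[ 0.83990581 -0.62553925 -2.61538568] [-0.02688323 -0.0758499  -0.02335527] [ 0.50877101 -0.21409006  0.06886749] 0.02568590308939336
```

View pics/d.png

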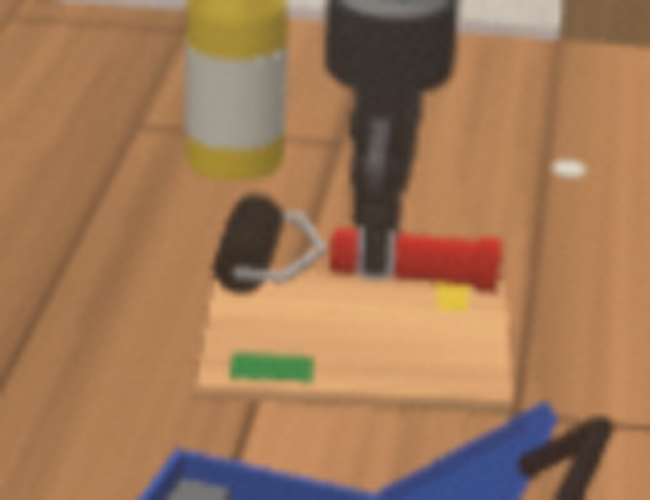

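The roller is held level, with the pads about 11 mm ahead of the grip point, as planned. Next I'll lift, turn by -79° and carry it over the case.

>>> servo_tool:
  increments:
    - [0, 0, -3, 0, 0, 0, 1]
    - [0, 0, -3.5, 0, 0, 0, 1]
    - [0, 0, -3.5, 0, 0, -7.9, 1]
    - [0, 0, -2, 0, 0, -7.9, 1]
    - [0, 0, 0, 0, 0, -7.9, 1]

```text
clock: 11.0
position: [0.5085, -0.214, 0.1888]
ee_rot: [0.002, 0.976, 0.217, 0.002]
contact_force: [0.3, -0.1, -2.6]
width: 0.0255
gripper_force: 59.8
```

>>> servo_tool:
  increments:
    - [0, 0, 0, 0, 0, -7.9, 1]
    - [0, 0, 0, 0, 0, -7.9, 1]
    - [0, 0, 0, 0, 0, -7.9, 1]
    - [0, 0, 0, 0, 0, -7.9, 1]
    - [0, 0, 0, 0, 0, -7.9, 1]

```text
clock: 11.5
position: [0.5062, -0.2127, 0.1848]
ee_rot: [-0.001, 0.846, 0.534, -0.001]
contact_force: [-0.7, -0.6, -2.2]
width: 0.0258
gripper_force: 59.8
```

>>> servo_tool:
  increments:
    - [0, 0, 0, 0, 0, -7.9, 1]
    - [0, 0, 0, 0, 0, -7.8, 1]
    - [3, 0, 0, 0, 0, 0, 1]
    - [4, 0, 0, 0, 0, 0, 1]
    - [4, 0, 0, 0, 0, 0, 1]

```text
clock: 12.0
position: [0.5256, -0.1039, 0.1849]
ee_rot: [-0.001, 0.767, 0.641, -0.001]
contact_force: [0.9, -1.1, -2.6]
width: 0.0256
gripper_force: 59.8
```

```bash
python3 - <<'E'
from h import *
delta(c2w([0,.012,.11])); print(Rt()[1])
E
```

```text
delta cm [18.1  -0.15  7.5 ] tool y azimuth -10.2 tool z [-0.002  0.001 -1.   ]
[ 0.5256469  -0.1038959   0.18485807]
```

>>> servo_tool:
  increments:
    - [4.5, 0, 1, 0, 0, 0, 1]
    - [4.5, 0, 1, 0, 0, 0, 1]
    - [4.5, -0.1, 1, 0, 0, 0, 1]
    - [4.6, 0, 2, 0, 0, 0, 1]
    - [0, 0, 3, 0, 0, 0, 1]

```text
clock: 12.5
position: [0.5586, 0.079, 0.106]
ee_rot: [-0.0, 0.765, 0.644, 0.002]
contact_force: [0.1, -1.3, -2.1]
width: 0.0258
gripper_force: 59.8
```

```bash
python3 - <<'E'
from h import *
delta(c2w([0,.012,.024])); R,p=Rt(); print(p)
snap("e")
yaw=np.load("case.npy")[2]
from fit import *
def w(c,im,f,r):
    im=cv2.resize(im,None,fx=f,fy=f,interpolation=cv2.INTER_CUBIC)
    x,y,ya,_=np.load("case.npy")
    L=[[-.052,-.098,.04],[.052,-.098,.04],[.052,.098,.04],[-.052,.098,.04]]
    G=[[.023,.055,.025],[.023,.098,.025]],[[-.023,.055,.025],[-.023,.098,.025]]
    for P,cl in [(L,1),(G[0],0),(G[1],0)]:
        cv2.polylines(im,[((proj(c,place(np.array(P),x,y,ya))+.5)*f).astype(int)],bool(cl),(0,255,255) ,1)
    return im[int(r[1]*f):int(r[3]*f),int(r[0]*f):int(r[2]*f)]
a=w("side",cv2.imread("pics/e_side.png"),4,(200,140,300,290));b=w("top",cv2.imread("pics/e_top.png"),4,(160,130,260,280))
cv2.imwrite("pics/e.png",np.hstack([a,b]))
E
```

```text
delta cm [-0.51 -0.2   8.2 ] tool y azimuth -9.8 tool z [ 0.004  0.003 -1.   ]
[0.55860377 0.07900489 0.10601852]
```

View pics/e.png

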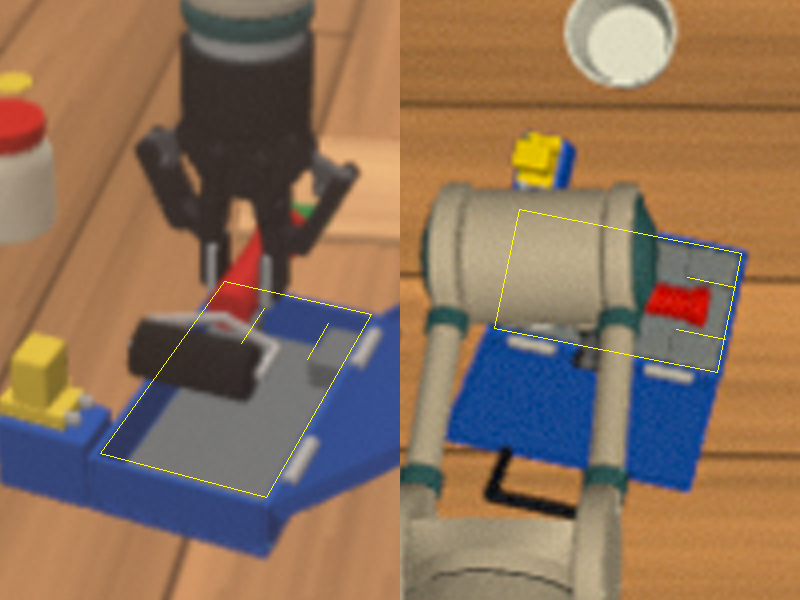

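The interior outline matches the case rim in both views, and the handle is lined up with the foam channel. I'll lower it gently.

>>> servo_tool:
  increments:
    - [-0.5, -0.2, 2, 0, 0, 0, 1]
    - [0, 0, 2, 0, 0, 0, 1]
    - [0, 0, 2, 0, 0, 0, 1]
    - [0, 0, 1, 0, 0, 0, 1]
    - [0, 0, 0, 0, 0, 0, 1]

```text
clock: 13.1
position: [0.5533, 0.0678, 0.0354]
ee_rot: [-0.001, 0.767, 0.642, -0.001]
contact_force: [0.1, 0.1, -3.0]
width: 0.0258
gripper_force: 60.0
```

>>> servo_tool:
  increments:
    - [0, 0, 0.2, 0, 0, 0, 1]
    - [0, 0, 0.2, 0, 0, 0, 1]
    - [0, 0, 0.2, 0, 0, 0, 1]
    - [0, 0, 0.2, 0, 0, 0, 1]
    - [0, 0, 0, 0, 0, 0, 1]

```text
clock: 13.6
position: [0.5542, 0.0687, 0.0283]
ee_rot: [0.0, 0.767, 0.642, -0.0]
contact_force: [-0.1, -0.8, -3.5]
width: 0.0254
gripper_force: 60.0
```

>>> servo_tool:
  increments:
    - [0.5, 0.1, 0, 0, 0, 0, 1]
    - [0, 0, 0.2, 0, 0, 0, 1]
    - [0, 0, 0.2, 0, 0, 0, 1]
    - [0, 0, 0, 0, 0, 0, 1]
    - [0, 0, 0, 0, 0, 0, 1]

```text
clock: 14.1
position: [0.556, 0.0734, 0.0242]
ee_rot: [-0.0, 0.767, 0.642, -0.0]
contact_force: [-0.4, 0.3, -2.3]
width: 0.0255
gripper_force: 60.0
```

>>> servo_tool:
  increments:
    - [0, 0, 0.15, 0, 0, 0, 1]
    - [0, 0, 0.15, 0, 0, 0, 1]
    - [0, 0, 0, 0, 0, 0, 1]
    - [0, 0, 0, 0, 0, 0, 1]
    - [0, 0, 0, 0, 0, 0, 1]

```text
clock: 14.6
position: [0.5563, 0.0734, 0.0231]
ee_rot: [0.0, 0.767, 0.642, 0.0]
contact_force: [-3.4, 0.8, 9.0]
width: 0.0256
gripper_force: 61.4
```

The roller touched down, with TCP z at 0.023 as expected. I'll ease the pressure, release it and lift away.

>>> servo_tool:
  increments:
    - [0, 0, -0.15, 0, 0, 0, 0.5]
    - [0, 0, 0, 0, 0, 0, 0.3]
    - [0, 0, 0, 0, 0, 0, 0.1]
    - [0, 0, 0, 0, 0, 0, 0.1]
    - [0, 0, 0, 0, 0, 0, 0.1]
  squeeze: 20

```text
clock: 15.1
position: [0.5562, 0.0734, 0.0227]
ee_rot: [0.0, 0.767, 0.642, -0.0]
contact_force: [-0.3, 0.5, 0.2]
width: 0.0388
gripper_force: 0.0
```

>>> servo_tool:
  increments:
    - [0, 0, -1, 0, 0, 0, 0.1]
    - [0, 0, -2, 0, 0, 0, 0.1]
    - [0, 0, -4, 0, 0, 0, 0.1]
    - [0, 0, -5, 0, 0, 0, 0.1]
    - [0, 0, -5, 0, 0, 0, 0.1]

```text
clock: 15.6
position: [0.5556, 0.0735, 0.195]
ee_rot: [-0.0, 0.767, 0.642, -0.0]
contact_force: [1.8, -0.6, 1.0]
width: 0.0389
gripper_force: 0.0
```

>>> servo_tool:
  increments:
    - [0, -4, -2, 0, 0, 0, 0.1]
    - [0, -4, 0, 0, 0, 0, 0.3]
    - [0, -4, 0, 0, 0, 0, 0.3]
    - [0, -4, 0, 0, 0, 0, 0.3]
    - [0, 0, 0, 0, 0, 0, 0.3]

```text
clock: 16.1
position: [0.3926, 0.1021, 0.2131]
ee_rot: [-0.001, 0.766, 0.643, -0.001]
contact_force: [0.4, 0.4, 0.0]
width: 0.0296
gripper_force: 0.0
```

```bash
python3 - <<'E'
from h import *
print(Rt()[1]); delta([.3824,.1189,.2]); delta([.3824,.1189,.1236])
snap("f"); t=tips(["brayer_grip","brayer_roller","lid_handle","latch_knob"]); print(t)
s,p=t["brayer_grip","side"],t["brayer_grip","top"]
C=c2w([0,0,0]); A=np.array([c2w([1,0,0])-C,c2w([0,1,0])-C])
for n,z in(("brayer_grip",.022),("brayer_roller",.022),("latch_knob",.079)):
    for c in("side","top"):
        if t[n,c]: print(n,c,np.round(A@(atz(c,t[n,c][0][0],z)-C),4))
from fit import *
a=cv2.resize(load("side","f")[150:290,195:335],None,fx=2.8,fy=2.8,interpolation=cv2.INTER_CUBIC);b=cv2.resize(load("top","f")[140:280,150:290],None,fx=2.8,fy=2.8,interpolation=cv2.INTER_CUBIC)
cv2.imwrite("pics/f.png",np.hstack([a,b]))
E
```

```text
[0.39259966 0.10209738 0.21313904]
delta cm [ 1.48 -1.29  1.32] tool y azimuth -10.0 tool z [-0.004  0.    -1.   ]
delta cm [ 1.48 -1.26  8.96] tool y azimuth -10.0 tool z [-0.004  0.    -1.   ]
{('brayer_grip', 'side'): [([260.9, 234.1], 0.83)], ('brayer_grip', 'top'): [([219.6, 202.2], 0.75)], ('brayer_roller', 'side'): [([250.7, 256.0], 0.63)], ('brayer_roller', 'top'): [([194.2, 199.9], 0.83)], ('lid_handle', 'side'): [([337.0, 215.7], 0.91)], ('lid_handle', 'top'): [([196.9, 256.8], 0.8)], ('latch_knob', 'side'): [([209.2, 234.6], 0.71)], ('latch_knob', 'top'): [([194.1, 168.5], 0.5)]}
brayer_grip side [-0.008   0.0245]
brayer_grip top [-0.004   0.0167]
brayer_roller side [ 0.0009 -0.0654]
brayer_roller top [ 0.0052 -0.072 ]
latch_knob side [-0.0921 -0.0933]
latch_knob top [-0.097  -0.0835]
```

View pics/f.png

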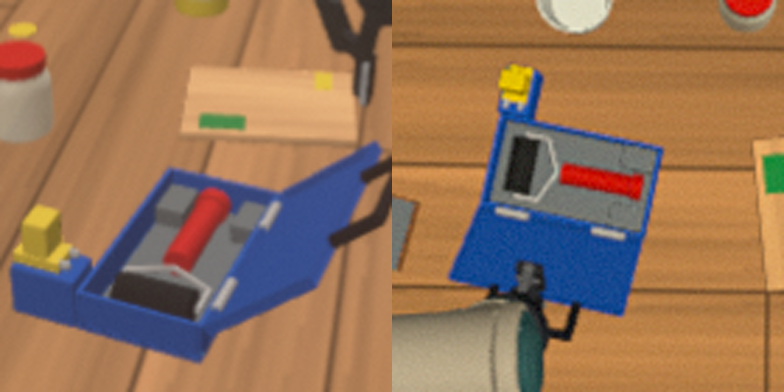

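```bash
python3 - <<'E'
from fit import *
t=np.linspace(0,2*np.pi,16)
bh=lambda q:[place(np.array([[x,.014*np.cos(a),.014*np.sin(a)+.022] for x in(-.063,.039) for a in t]),*q)]
rb={"side":(235,205,295,255),"top":(195,185,250,225)}; R={}
for c in rb:
    h=hsv(c,"f"); m=((h[...,0]<8)|(h[...,0]>172))&(h[...,1]>140); r=rb[c]; R[c]=m[r[1]:r[3],r[0]:r[2]].astype(float)
C=c2w([0,0,0]); A=np.array([c2w([1,0,0])-C,c2w([0,1,0])-C])
for ms in (R,{"side":R["side"]},{"top":R["top"]}):
    q,f=fit(bh,np.array([.554,.064,1.4]),ms,rb,np.array([.01,.01,.1])); print(np.round(q,4),f,sum(m.sum() for m in ms.values()),np.round(A@(np.r_[q[:2],0]-C),4),"dyaw",q[2]-np.load("case.npy")[2]+np.pi/2)
E
```

```text
[0.5553 0.062  1.4007] 89.67450980392155 542.0 [-0.0015  0.0246] dyaw 0.008674357567578062
[0.555  0.0563 1.4134] 48.564705882352946 316.0 [-0.0022  0.0302] dyaw 0.021384842363571854
[0.5553 0.0636 1.4011] 25.721568627450978 226.0 [-0.0012  0.0229] dyaw 0.009082760422240543
```

The roller lies in its bed at case x -1.5, y +24 mm, with about 0.01 rad of yaw error. Now I'll pinch the lid bar again where I released it.

>>> servo_tool:
  increments:
    - [1.5, -1.3, 2, 0, 0, 0, 0.3]
    - [0, 0, 3, 0, 0, 0, 0.3]
    - [0, 0, 3, 0, 0, 0, 0.3]
    - [0, 0, 1, 0, 0, 0, 0.3]
    - [0, 0, 0, 0, 0, 0, 0.3]

```text
clock: 17.1
position: [0.3876, 0.1184, 0.1217]
ee_rot: [-0.001, 0.767, 0.642, -0.002]
contact_force: [-0.5, -0.2, 0.0]
width: 0.0299
gripper_force: 0.0
```

>>> servo_tool:
  increments:
    - [0, 0, 0, 0, 0, 0, 0.6]
    - [0, 0, 0, 0, 0, 0, 0.8]
    - [0, 0, 0, 0, 0, 0, 1]
    - [0, 0, 0, 0, 0, 0, 1]
    - [0, 0, 0, 0, 0, 0, 1]
  squeeze: 40

```text
clock: 17.6
position: [0.3828, 0.1194, 0.1234]
ee_rot: [-0.004, 0.767, 0.641, -0.004]
contact_force: [-12.7, 3.1, 7.1]
width: 0.0103
gripper_force: 38.9
```

>>> servo_tool:
  increments:
    - [0, 1.4, -1.9, 0, 0, 0, 1]
    - [0, 2.1, -1.5, 0, 0, 0, 1]
    - [0, 2.3, -1.1, 0, 0, 0, 1]
    - [0, 2.4, -0.8, 0, 0, 0, 1]
    - [0, 2.5, -0.4, 0, 0, 0, 1]

```text
clock: 18.1
position: [0.4933, 0.0986, 0.182]
ee_rot: [0.0, 0.767, 0.642, -0.001]
contact_force: [-4.0, -3.1, -2.2]
width: 0.0106
gripper_force: 38.9
```

>>> servo_tool:
  increments:
    - [0, 2.5, 0, 0, 0, 0, 1]
    - [0, 2.5, 0.4, 0, 0, 0, 1]
    - [0, 2.4, 0.8, 0, 0, 0, 1]
    - [0, 0, 0, 0, 0, 0, 1]
    - [0, 0, 0, 0, 0, 0, 1]

```text
clock: 18.6
position: [0.5675, 0.0847, 0.169]
ee_rot: [0.002, 0.767, 0.642, -0.001]
contact_force: [-0.8, -5.1, -0.7]
width: 0.0103
gripper_force: 39.7
```

```bash
cat > lid.py <<'E'
from h import *
s=manip.get_state(); print(s["contact_force"].round(1),s["position"].round(4),s["width"])
h=c2w([.057,0,.0405]); p=s["position"]+[0,0,.018]; ax=(c2w([1,0,0])-c2w([0,0,0])); l=(p-h)@ax; z=p[2]-h[2]; a=np.arctan2(z,-l); print(l,z,"lever",a)
for st in (.16,):
    aa=np.arange(a,.0,-st); q=np.c_[np.cos(aa),-np.sin(aa)]*15.9; q=np.vstack([q,[15.9,-.55]]); print(np.diff(q,axis=0).round(1).tolist(), "start offset",(np.array([-l,-z])*100-q[0]).round(2))
E
python3 lid.py
```

```text
[-0.8 -5.1 -0.7] [0.5675 0.0847 0.169 ] 0.010318608418959119
-0.06644535021963939 0.14650958071314021 lever 1.1450171840584809
[[2.2, 1.2], [2.0, 1.6], [1.7, 1.9], [1.4, 2.1], [1.0, 2.3], [0.7, 2.5], [0.3, 2.5], [0.0, -0.2]] start offset [ 0.08 -0.17]
```

>>> servo_tool:
  increments:
    - [-0.2, 2.2, 1.2, 0, 0, 0, 1]
    - [0, 2.0, 1.6, 0, 0, 0, 1]
    - [0, 1.7, 1.9, 0, 0, 0, 1]
    - [0, 1.4, 2.1, 0, 0, 0, 1]
    - [0, 1.0, 2.3, 0, 0, 0, 1]

```text
clock: 19.1
position: [0.649, 0.0694, 0.0785]
ee_rot: [0.001, 0.767, 0.642, 0.0]
contact_force: [-3.7, -3.1, 0.8]
width: 0.0109
gripper_force: 39.6
```

>>> servo_tool:
  increments:
    - [0, 0.6, 2.0, 0, 0, 0, 1]
    - [0, 0.3, 1.0, 0, 0, 0, 1]
    - [0, 0, 0, 0, 0, 0, 1]
    - [0, 0, 0, 0, 0, 0, 1]
    - [0, 0, 0, 0, 0, 0, 1]

```text
clock: 19.6
position: [0.6564, 0.068, 0.0479]
ee_rot: [0.0, 0.767, 0.642, -0.001]
contact_force: [-1.2, -4.5, -2.3]
width: 0.0109
gripper_force: 39.8
```

```bash
python3 lid.py
```

```text
[-1.2 -4.5 -2.3] [0.6564 0.068  0.0479] 0.010904789243070596
-0.1568618852441262 0.02535904129287763 lever 0.16027805928342576
[[0.2, 2.5], [0.0, -0.5]] start offset [-0.01  0.  ]
```

>>> servo_tool:
  increments:
    - [0, 0.1, 0.7, 0, 0, 0, 1]
    - [0, 0, 0.7, 0, 0, 0, 1]
    - [0, 0, 0.6, 0, 0, 0, 1]
    - [0, 0, 0, 0, 0, 0, 1]
    - [0, 0, 0, 0, 0, 0, 1]

```text
clock: 20.1
position: [0.658, 0.0678, 0.0298]
ee_rot: [0.001, 0.767, 0.642, 0.0]
contact_force: [-3.4, -5.9, 6.2]
width: 0.0108
gripper_force: 41.2
```

```bash
python3 lid.py
```

```text
[-3.4 -5.9  6.2] [0.658  0.0678 0.0298] 0.01081216408393009
-0.15852574823794405 0.007340246097908475 lever 0.04627013041256857
[[0.0, 0.2]] start offset [-0.03  0.  ]
```

>>> servo_tool:
  increments:
    - [0, 0, 0.3, 0, 0, 0, 1]
    - [0, 0, 0.3, 0, 0, 0, 1]
    - [0, 0, 0.2, 0, 0, 0, 1]
    - [0, 0, 0, 0, 0, 0, 1]
    - [0, 0, 0, 0, 0, 0, 1]

```text
clock: 20.6
position: [0.6582, 0.0679, 0.0288]
ee_rot: [0.002, 0.766, 0.642, 0.001]
contact_force: [-14.5, -6.1, 40.8]
width: 0.0106
gripper_force: 44.3
```

The lid is hard on its stop, pushing back with 40 N. I'll release it, lift, and move above the latch knob.

>>> servo_tool:
  increments:
    - [0, 0, -0.6, 0, 0, 0, 0.5]
    - [0, 0, 0, 0, 0, 0, 0.3]
    - [0, 0, 0, 0, 0, 0, 0.3]
    - [0, 0, -2, 0, 0, 0, 0.3]
    - [0, 0, -4, 0, 0, 0, 0.3]

```text
clock: 21.1
position: [0.6551, 0.069, 0.0811]
ee_rot: [-0.003, 0.767, 0.642, -0.003]
contact_force: [-0.0, -0.4, -0.1]
width: 0.0302
gripper_force: 0.0
```

>>> servo_tool:
  increments:
    - [0, 0, -4, 0, 0, 0, 0.3]
    - [0, 0, -3, 0, 0, 0, -0.2]
    - [4, -0.3, 0, 0, 0, 0, -0.2]
    - [4, -0.3, 0, 0, 0, 0, -0.2]
    - [0, 0, 0, 0, 0, 0, -0.2]

```text
clock: 21.6
position: [0.6662, 0.1537, 0.1542]
ee_rot: [-0.001, 0.765, 0.644, 0.001]
contact_force: [0.2, -0.6, -0.4]
width: 0.0511
gripper_force: 0.0
```

```bash
python3 - <<'E'
from fit import *
print(Rt()[1]); snap("g")
C=c2w([0,0,0]); A=np.array([c2w([1,0,0])-C,c2w([0,1,0])-C])
print("tcp case",A@(Rt()[1]-C))
t=tips(["latch_knob"]); print(t)
for (n,c),v in t.items():
    if v: print(c,np.round(A@(atz(c,v[0][0],.079)-C),4))
delta(c2w([-.095,-.085,.08]))
# knob fit on frame f (side+top yellow), shape box knob + slider
p=np.load("case.npy")
kf=lambda q:[place(box(q[0]*1e3-12,q[0]*1e3+12,q[1]*1e3-15,q[1]*1e3+15,62,96),*p[:3]),place(box(q[0]*1e3-22,q[0]*1e3+22,q[1]*1e3-15,q[1]*1e3+15,50,62),*p[:3])]
rb={"side":(185,215,230,255),"top":(180,155,210,185)};M={}
for c in rb:
    h=hsv(c,"f");m=(h[...,0]>18)&(h[...,0]<35)&(h[...,1]>150);r=rb[c];M[c]=m[r[1]:r[3],r[0]:r[2]].astype(float)
for ms in(M,{"side":M["side"]},{"top":M["top"]}):
    print(fit(kf,np.array([-.095,-.085]),ms,rb,np.array([.005,.005])),sum(m.sum() for m in ms.values()))
a=cv2.resize(load("side","g")[150:290,180:320],None,fx=2.8,fy=2.8,interpolation=cv2.INTER_CUBIC);b=cv2.resize(load("top","g")[140:280,150:290],None,fx=2.8,fy=2.8,interpolation=cv2.INTER_CUBIC)
cv2.imwrite("pics/g.png",np.hstack([a,b]))
E
```

```text
[0.6662326  0.15370375 0.15419791]
tcp case [-0.09456127 -0.08118379]
{('latch_knob', 'side'): [([209.9, 234.8], 0.7)], ('latch_knob', 'top'): [([195.2, 165.9], 0.45)]}
side [-0.0902 -0.0934]
top [-0.1064 -0.0816]
delta cm [0.55 0.03 7.39] tool y azimuth -10.1 tool z [-0.002 -0.001 -1.   ]
(array([-0.09661063, -0.08551214]), np.float64(95.74117647058821)) 443.0
(array([-0.09713656, -0.08254773]), np.float64(68.67450980392157)) 318.0
(array([-0.09681916, -0.08724654]), np.float64(19.501960784313724)) 125.0
```

View pics/g.png

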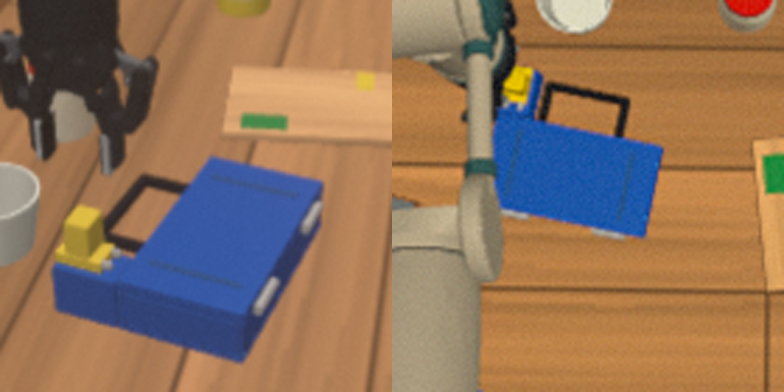

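The lid is shut flush. The knob fit gives case (-97, -85) mm, so I'll descend and pinch it.

>>> servo_tool:
  increments:
    - [0.4, 0.2, 1.5, 0, 0, 0, -0.2]
    - [0, 0, 2, 0, 0, 0, -0.2]
    - [0, 0, 2, 0, 0, 0, -0.2]
    - [0, 0, 1.7, 0, 0, 0, -0.2]
    - [0, 0, 0, 0, 0, 0, -0.2]

```text
clock: 22.3
position: [0.6663, 0.1507, 0.0787]
ee_rot: [-0.002, 0.767, 0.641, -0.003]
contact_force: [-0.4, -0.0, 0.3]
width: 0.0512
gripper_force: 0.0
```

>>> servo_tool:
  increments:
    - [0, 0, 0, 0, 0, 0, 0.2]
    - [0, 0, 0, 0, 0, 0, 0.5]
    - [0, 0, 0, 0, 0, 0, 1]
    - [0, 0, 0, 0, 0, 0, 1]
    - [0, 0, 0, 0, 0, 0, 1]
  squeeze: 30

```text
clock: 22.8
position: [0.6691, 0.1515, 0.0836]
ee_rot: [0.001, 0.767, 0.642, 0.0]
contact_force: [-0.3, -2.8, 0.1]
width: 0.0233
gripper_force: 32.2
```

>>> servo_tool:
  increments:
    - [0, -0.6, 0, 0, 0, 0, 1]
    - [0, -0.7, 0, 0, 0, 0, 1]
    - [0, -0.7, 0, 0, 0, 0, 1]
    - [0, -0.6, 0, 0, 0, 0, 1]
    - [0, -0.3, 0, 0, 0, 0, 1]

```text
clock: 23.3
position: [0.6439, 0.1564, 0.0836]
ee_rot: [0.004, 0.766, 0.642, 0.004]
contact_force: [13.6, -5.4, -5.1]
width: 0.0234
gripper_force: 31.8
```

>>> servo_tool:
  increments:
    - [0, 0, 0, 0, 0, 0, 1]
    - [0, 0, 0, 0, 0, 0, 1]
    - [0, 0, 0, 0, 0, 0, 1]
    - [0, 0, 0, 0, 0, 0, 1]
    - [0, 0, 0, 0, 0, 0, 1]

```text
clock: 23.8
position: [0.644, 0.1563, 0.0836]
ee_rot: [0.003, 0.767, 0.642, 0.003]
contact_force: [8.3, -4.8, -1.1]
width: 0.0234
gripper_force: 32.1
```

The latch moved 25.6 mm and met its stop. I'll release it and retreat.

>>> servo_tool:
  increments:
    - [0, 0, 0, 0, 0, 0, 0.3]
    - [0, 0, 0, 0, 0, 0, -0.1]
    - [0, 0, 0, 0, 0, 0, -0.1]
    - [0, 0.1, 0, 0, 0, 0, -0.1]
    - [0, 0, -1, 0, 0, 0, -0.1]

```text
clock: 24.3
position: [0.6394, 0.157, 0.0915]
ee_rot: [-0.001, 0.767, 0.642, -0.002]
contact_force: [-0.9, 0.9, -0.8]
width: 0.0469
gripper_force: 0.0
```

>>> servo_tool:
  increments:
    - [0, 0, -3, 0, 0, 0, -0.1]
    - [0, 0, -4, 0, 0, 0, -0.1]
    - [0, 0, -4, 0, 0, 0, -0.1]
    - [0, 0, 0, 0, 0, 0, -0.1]
    - [0, 0, 0, 0, 0, 0, -0.1]

```text
clock: 24.8
position: [0.6415, 0.1571, 0.2048]
ee_rot: [0.001, 0.767, 0.642, 0.001]
contact_force: [-0.2, -0.5, -0.7]
width: 0.0472
gripper_force: 0.0
```

```bash
python3 - <<'E'
from fit import *
print(Rt()[1]); snap("z"); p=np.load("case.npy")
kf=lambda q:[place(box(q[0]*1e3-12,q[0]*1e3+12,q[1]*1e3-15,q[1]*1e3+15,62,96),*p[:3]),place(box(q[0]*1e3-22,q[0]*1e3+22,q[1]*1e3-15,q[1]*1e3+15,50,62),*p[:3])]
rb={"side":(185,215,240,255)};M={}
for c in rb:
    h=hsv(c,"z");m=(h[...,0]>18)&(h[...,0]<35)&(h[...,1]>150);r=rb[c];M[c]=m[r[1]:r[3],r[0]:r[2]].astype(float)
print(fit(kf,np.array([-.075,-.085]),M,rb,np.array([.005,.005])),M["side"].sum())
a=cv2.resize(load("side","z")[130:270,180:320],None,fx=2.8,fy=2.8,interpolation=cv2.INTER_CUBIC);b=cv2.resize(load("top","z")[120:260,150:290],None,fx=2.8,fy=2.8,interpolation=cv2.INTER_CUBIC)
cv2.imwrite("pics/z.png",np.hstack([a,b]))
E
```

```text
[0.64150411 0.15709285 0.20483409]
(array([-0.07564453, -0.08204102]), np.float64(79.8078431372549)) 311.0
```

View pics/z.png

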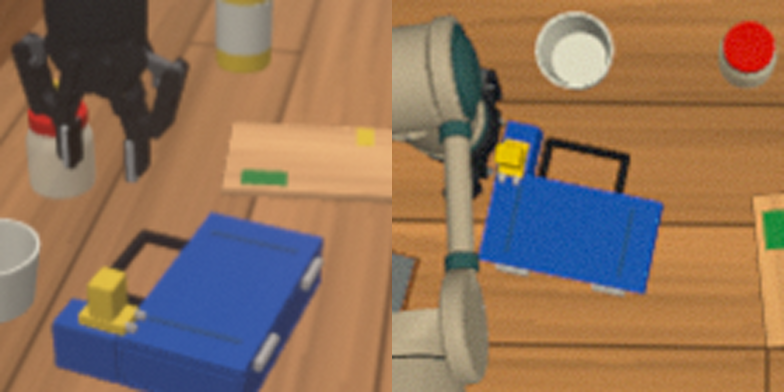

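```bash
python3 - <<'E'
from fit import *
p=np.load("case.npy")
kf=lambda q:[place(box(q[0]*1e3-12,q[0]*1e3+12,-100.5,-70.5,62,96),*p[:3]),place(box(q[0]*1e3-22,q[0]*1e3+22,-100.5,-70.5,50,62),*p[:3])]
for f in "abfz":
  for c,r in {"side":(185,215,240,255),"top":(180,155,210,195)}.items():
    h=hsv(c,f);m=(h[...,0]>18)&(h[...,0]<35)&(h[...,1]>150);m=m[r[1]:r[3],r[0]:r[2]].astype(float)
    print(f,c,fit(kf,np.array([-.085]),{c:m},{c:r},np.array([.008])),m.sum(), np.argwhere(m).mean(0).round(2))
E
```

```text
a side (array([-0.09660938]), np.float64(80.47843137254903)) 310.0 [19.73 24.33]
a top (array([-0.096625]), np.float64(22.258823529411764)) 127.0 [14.02 13.61]
b side (array([-0.09660938]), np.float64(74.2)) 317.0 [19.69 24.45]
b top (array([-0.065]), np.float64(142.49803921568628)) 0.0 [nan nan]
f side (array([-0.095875]), np.float64(72.89019607843136)) 318.0 [19.75 24.51]
f top (array([-0.096625]), np.float64(22.635294117647057)) 125.0 [14.05 13.61]
z side (array([-0.075]), np.float64(82.67843137254903)) 311.0 [21.98 33.09]
z top (array([-0.0725]), np.float64(25.24705882352941)) 125.0 [20.87 12.02]<stdin>:7: RuntimeWarning: Mean of empty slice.
  ret = um.true_divide(
```

The latch travelled about 23 mm against a solid stop, so with its initial offset it is home. The lid is flush and the gripper is clear, so I'll hand in.

```bash
python3 -c "
from rig import manip; print(manip.sign_off())"
```

```text
the job is handed in; nothing more can be done
None
```

The roller is in its bed, the lid is shut, the latch is against its stop (about 23 mm of travel seen by camera, on top of its unknown starting offset) and the job is handed in at about 25 s; the hand-in returned no verdict.

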